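# Untwist the lid of a tea canister braced in the jar holder

## Robot

A 6-joint arm with a two-finger parallel gripper is mounted at the origin on the work surface. World frame = base frame: x ahead of the robot, y to its left, z up, the work surface at z = 0. Lengths are in mm, angles in rad, forces in N, time in s.
With the tool pointing down it reaches from about 275 to 750 mm from the base axis. Payload 10.2 kg.
Tool frame: the origin (TCP) lies between the finger pads; the fingertips stand ctrl.tips_ahead ahead of it and the grasp point (between the pads) lies 8 mm behind it (ctrl.tips_ahead is the distance from the TCP to the fingertips, in mm); z points along the fingers, y is the direction in which the jaws open and shut (so a half turn about z gives the same grasp; the last joint's range is limited). The gripper opens to 85 mm and grips with 20 to 120 N. Pads are 22 mm wide; open, the fingers measure 114 mm over their backs; the gripper's body (76 mm by 85 mm) begins 54 mm behind the grasp point. The pads swing forward as they close: fully open they stand 13 mm farther back than shut.
Start: joints at [-0.223, 0.313, 1.498, -0, 1.331, -0.223], TCP at [525.006, -0.014, 242.294] pointing down, gripper open.
Joint ranges: [-2.94, 2.94], [-0.97, 2.17], [0.19, 2.56], [-1.23, 4.37], [0.02, 3.11], [-2.88, 2.88]. Speed limits (rad/s): [2.39, 2.39, 3.01, 3.14, 3.14, 3.14].

## Interface

Orientations are given as a unit quaternion [w, x, y, z].
In Python, from rig import ctrl gives the robot as it stands. The module is installed in compiled form; this text tells all that it offers.
- The arm moves only by the tool move_arm, never from a script. Its argument "motion" is a list of rows, each an object with "offset": the shift along the tool's x, y, z in m, a list of three; "angular": the turn, a rotation vector about the tool's x, y, z in degrees, a list of three; "jaw": the finger opening in m, from 0 to 0.0854. In form: [{"offset": [tx, ty, tz], "angular": [ax, ay, az], "jaw": jaw}, ...]. A call has 1 to 5 rows; each row is the pose to reach, as a shift and turn from the pose commanded when the call began, along the tool's axes at that moment; what a row does not reach only later rows make up. A row lasts 1/8 s, in which the tool goes at most 62.5 mm and 10.7 degrees, less where a joint would pass 70% of its speed; a pose out of reach is approached as far as the arm can. A call with a gripper value outside its range is refused whole. The fingers move at their own pace and stop on an object; "squeeze" is the grip in N (left out, the last holds). Time passes only in rows, so rows that repeat a pose let the fingers close. It gives the time, the measured TCP pose, the force and the opening at its end, in the units of the state.
- ctrl.sense(): the state, without advancing time (a new reading comes with each control period).
- ctrl.capture(name): name is "scene" or "side" or "wrist"; returns a dict with "img" (420x560x3 uint8, red, green, blue), "intrinsics" (3x3 intrinsics, pixels), "rvec" (rotation vector, rad) and "tvec" (3), from world to camera coordinates, as OpenCV has them. Camera axes: x right, y down, z forward; pixel columns grow to the right and rows downward; lengths in mm; the calibration is good to about 2 mm. The wrist camera is an equidistant fisheye: a pixel r from the principal point sees the ray r / f radians off the axis. A picture is of the moment at which its call begins. There is no depth.
- ctrl.finish_job(): hands the job in, once; it reports no verdict.
The state is a dict: "time_s": time; "joints": joint angles; "dq": joint speeds; "tau": joint torques, N m; "eef_pos": TCP position; "ee_rot": TCP orientation; "force": force on the tool from outside, world axes, zero at the start; "wrist_torque": the same for the moment, N m; "grip_width": opening from 0.0 (shut) to 1.0 (fully open).
Only numpy, scipy, OpenCV 4.12 (cv2) and the standard library are available. Lean on these libraries where they do the work, as an engineer would, in place of code of your own. Each camera call takes 0.05 s, during which the arm holds its last target. There are 200 camera calls.

## Task

Stand the green tea canister, lid up, fully down in the square pocket of the jar brace so that it cannot turn. Then grip its white lid and unscrew it (anticlockwise seen from above), stop turning once the lid is free, which is when its orange mark has come round to the canister's orange corner, and lift it straight off. Finish while still holding the lid level and centred a couple of centimetres above the open mouth, with the canister left standing in the brace and the mug, cup stack and syrup bottle left alone.

Things in the scene. Friction and masses are not known exactly. Their poses are not given: they have to be found in the camera images.
- jar: Loose square green tea canister, cream band, 0.22 to 0.45 kg; body 60 x 60 mm, 70 mm tall, then a round neck 39 mm across; 107 mm tall with its lid on. Origin: centre of the underside, z up. The body's corners lie on its own +x, -x, +y, -y axes (flat sides at 45 degrees to them); the +x corner has an orange stripe. Fits the brace in any quarter turn. May be carried by its lid; free-standing, it turns along with it.
- lid: White ribbed twist-off lid, 58 mm across, 28 mm tall, 50 g, screwed tight on the canister (two lugs under interrupted thread ridges). Origin: centre of its lower edge, 79 mm above the canister's underside while screwed on, 9 mm above its shoulder; z up; x axis along the orange mark on its top. Turning it anticlockwise takes up to about 0.5 N m.
- lid_mark (a point): Outer end of the orange mark on the lid's top edge, 29 mm from its axis. It starts 57 to 86 degrees clockwise (from above) of the canister's orange corner (the canister's +x). Within 20 degrees of the corner the lugs are clear: a sprung seal lifts the lid about 2 mm and it lifts straight off. Before that it cannot be pulled off; more than 20 degrees past, it hooks under the next ridges.
- jar_mouth (a point): Centre of the canister's mouth (top of its rubber rim seal), on its axis, 95 mm above its underside.
- brace: Black jar brace fixed to the counter: 92 x 92 mm, 27 mm tall, square pocket 64 x 64 mm, floor 5 mm above the counter, walls straight to 22 mm, then a grey flare to 74 mm at the top. A steel foot under 8 mm high reaches 75 mm from the centre along its +x and -x. Origin: centre of the underside; x and y square to the pocket's walls, so a seated canister's x axis is at 45 degrees to them.
- mug: Pale pink mug, 76 mm across, 85 mm tall, standing loose; leave it alone. Origin: centre of its underside.
- cup_stack: Stack of brown paper cups, 82 mm across, 140 mm tall, standing loose; leave it alone. Origin: centre of its underside.
- syrup: Amber syrup bottle, 58 mm across, 190 mm tall, standing loose; leave it alone. Origin: centre of its underside.
Things that resemble listed ones, but are neither listed nor needed, are in the scene too. Of the things that look like the brace, take the one that is nearest to the robot's base at the start.

How it is judged (in metres and radians):
On the way, in this order (a step that is already met when the one before it is completed fails the run):
1. the canister stands fully down in the brace's pocket, lid up and still screwed tight (z of jar in the frame of brace below 0.008 m and horizontal distance between jar and brace below 0.006 m and angle between jar's own z axis and vertical below 0.06 rad and z of lid in the frame of jar below 0.083 m and y of lid_mark in the frame of jar below -0.0186 m), for 0.2 s.
2. with the canister in the brace, the lid is unscrewed until its mark has come round to the orange corner (within about 25 degrees) (z of jar in the frame of brace below 0.008 m and horizontal distance between jar and brace below 0.006 m and angle between jar's own z axis and vertical below 0.06 rad and z of lid in the frame of jar below 0.095 m and y of lid_mark in the frame of jar above -0.0123 m and x of lid_mark in the frame of jar above 0 m), for 0.02 s.
At the end, for the whole second after the job is handed in: Fingers hold the lid still, level (11 deg), lower edge 5 to 45 mm above the rim, axis within 15 mm of the mouth's, touching nothing else; canister upright within 3 mm of the pocket's floor and 6 mm of its centre; bystanders upright, moved under 20 mm (z of jar in the frame of brace below 0.008 m and horizontal distance between jar and brace below 0.006 m and angle between jar's own z axis and vertical below 0.06 rad and z of lid in the frame of jar between 0.1 and 0.14 m and horizontal distance between lid and jar_mouth below 0.015 m and angle between lid's own z axis and vertical below 0.2 rad and height (world z) of lid above 0.1 m and contact force between the fingers and lid above 1 N and contact force between lid and jar below 0.2 N and contact force between lid and brace below 0.2 N and linear speed of each of lid, jar below 0.03 m/s and angular speed of lid below 0.3 rad/s and distance of each of mug, cup_stack, syrup from where it was at the start of the episode below 0.02 m and angle between each of mug, cup_stack, syrup's own z axis and vertical below 0.15 rad); the arm keeps its last pose, push and grip.
It fails at once if a bystander is moved more than 20 mm or tipped (distance of any of mug, cup_stack, syrup from where it was at the start of the episode above 0.02 m or angle between any of mug, cup_stack, syrup's own z axis and vertical above 0.2 rad).
It fails at once if the canister is tipped over (more than 35 degrees) (angle between jar's own z axis and vertical above 0.6 rad).
It fails at once if the lid is turned on more than 40 degrees past the orange corner while still on the neck (z of lid in the frame of jar below 0.086 m and y of lid_mark in the frame of jar above 0.0186 m).
It also fails if it takes over 51 s, if anything falls off the work surface, if the arm or the gripper's body presses on something with over 40 N, if the wrist force passes 120 N, or if a joint passes its speed limit or range.

## Working session

There is one attempt and no reset: what is moved stays moved. The work goes in short steps, Python scripts to look and compute and a tool call to move; the robot and the scene stay as the last step left them, time stands still between calls to the robot, and variables do not carry over. Pictures are saved under pics/ and viewed, about 8 in all and at most 12, crops included, and the job is handed in when it is done.

Besides the shell and the picture viewer there is one more tool, called after "Call:" by a JSON object that holds its "name" and its "arguments". move_arm: Moves the arm, as the interface text tells. Its arguments: {"type":"object","properties":{"motion":{"type":"array","items":{"type":"object","properties":{"offset":{"type":"array","items":{"type":"number"}},"angular":{"type":"array","items":{"type":"number"}},"jaw":{"type":"number"}}}},"squeeze":{"type":"number"}},"required":["motion"]}

```bash
mkdir -p pics
cat > h.py <<'E'
import numpy as np, cv2
from rig import ctrl
def cap(n,name=None):
    c=ctrl.capture(n)
    c={k:np.array(v) for k,v in c.items()}
    if name: cv2.imwrite(f'pics/{name}.png',c['img'][:,:,::-1])
    np.savez(f'{n}.npz',**c); return c
def ray(c,u,v,fish=False):
    K=c['intrinsics'];R=cv2.Rodrigues(c['rvec'])[0]
    x=(u-K[0,2])/K[0,0];y=(v-K[1,2])/K[1,1]
    if fish:
        r=np.hypot(x,y);d=np.array([np.sin(r)*x/max(r,1e-9),np.sin(r)*y/max(r,1e-9),np.cos(r)])
    else: d=np.array([x,y,1.])
    return -R.T@c['tvec'].ravel(),R.T@d
def onz(c,u,v,z,fish=False):
    o,d=ray(c,u,v,fish);return o+d*(z-o[2])/d[2]
def tri(rays):
    A=0;b=0
    for o,d in rays:
        d=d/np.linalg.norm(d);P=np.eye(3)-np.outer(d,d);A=A+P;b=b+P@o
    return np.linalg.solve(A,b)
E
python3 - <<'E'
from h import *
print(ctrl.sense(), ctrl.tips_ahead)
a=cap('scene');b=cap('side');w=cap('wrist')
cv2.imwrite('pics/a.png',a['img'][:,:,::-1]);
im=np.zeros((600,800,3),np.uint8)
im[:300,:400]=cv2.resize(b['img'],(400,300));im[:300,400:]=cv2.resize(w['img'],(400,300));im[300:,:400]=cv2.resize(a['img'],(400,300))
cv2.imwrite('pics/all.png',im[:,:,::-1])
for c in(a,b,w):print(c['intrinsics'].tolist(),(-cv2.Rodrigues(c['rvec'])[0].T@c['tvec'].ravel()).round())
E
```

```text
{'time_s': 0.0, 'joints': array([-2.23410535e-01,  3.13441410e-01,  1.49842536e+00,  7.12547908e-06,
        1.33096576e+00, -2.23421622e-01]), 'dq': array([-0.00157066, -0.00026417, -0.00025275,  0.00011757,  0.00105195,
       -0.00084612]), 'tau': array([-5.78409599e-04, -4.12261176e+01, -2.59742296e+01, -3.58453699e-04,
        4.11797926e-03, -1.23038126e-05]), 'eef_pos': array([5.24769415e+02, 3.64267851e-02, 2.41743866e+02]), 'ee_rot': array([-5.26434831e-04,  7.07103326e-01,  7.07109965e-01, -3.27414310e-04]), 'force': array([0.13270346, 0.60633997, 0.47588453]), 'wrist_torque': array([-0.04131974, -0.04999674,  0.04834126]), 'grip_width': 1.0016929223721087} 11.0
[[386.1616991660118, 0.0, 281.8569289823869], [0.0, 386.1616991660118, 205.66703827550216], [0.0, 0.0, 1.0]] [1148.  177.  957.]
[[486.795219885548, 0.0, 278.84344327299283], [0.0, 486.795219885548, 208.92628712658615], [0.0, 0.0, 1.0]] [103. 971. 954.]
[[325.19226210127806, 0.0, 279.12450473273515], [0.0, 325.19226210127806, 213.15666619964216], [0.0, 0.0, 1.0]] [525.  65. 374.]
```

View pics/all.png

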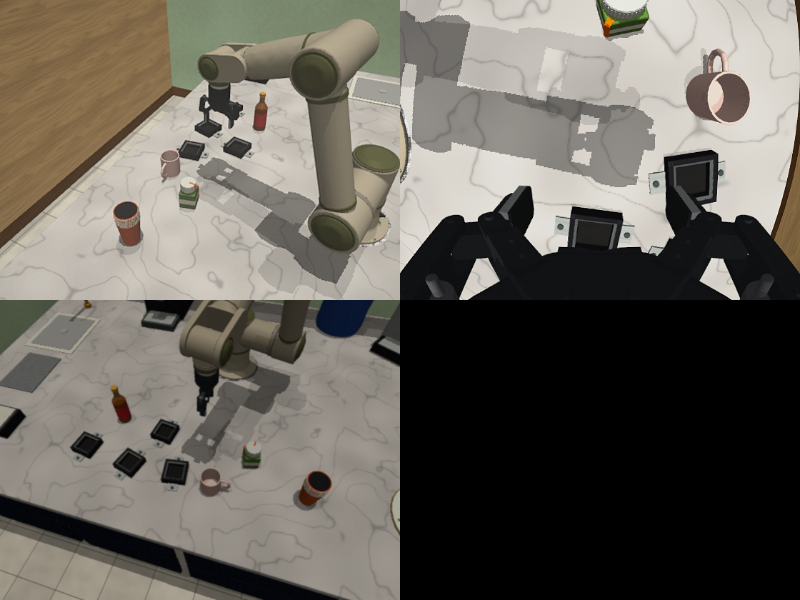

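View pics/a.png

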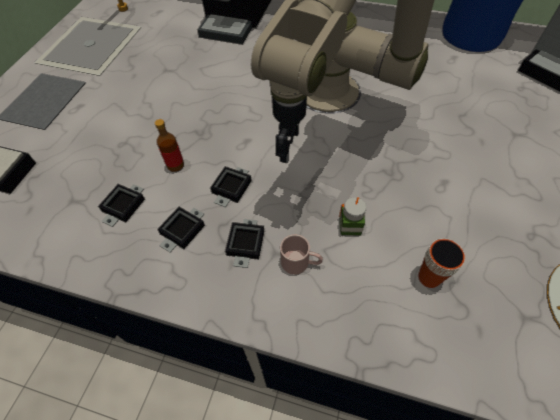

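The scene view shows four brace-like objects, at (122,202), (181,228), (231,184) and (245,240). It also shows the jar at (352,215), mug at (295,255), cups at (440,262) and syrup at (170,150). I'll compute distances from the base next and enlarge the likely one.

Run:
```python
from h import *
a=dict(np.load('scene.npz'));b=dict(np.load('side.npz'));w=dict(np.load('wrist.npz'))
for n,(u,v),z in [('b1',(122,202),20),('b2',(181,228),20),('b3',(231,184),20),('b4',(245,240),20),('jarlid',(353,207),107),('jarbase',(352,228),0),('mug',(295,262),0),('cups',(432,285),0),('syr',(175,168),0)]:
    p=onz(a,u,v,z);print(n,p.round(),np.hypot(*p[:2]).round())
def cr(i,u,v,h,wd,k):
    return cv2.resize(i[max(v-h,0):v+h,max(u-wd,0):u+wd],(800//2,300),interpolation=cv2.INTER_CUBIC)
im=np.vstack([np.hstack([cr(a['img'],231,184,36,48,0),cr(a['img'],352,215,36,48,0)]),np.hstack([cr(b['img'],330,205,36,48,0),cr(b['img'],264,268,36,48,0)])])
cv2.imwrite('pics/crop.png',im[:,:,::-1])
```

```text
b1 [ 669. -474.   20.] 819.0
b2 [ 703. -267.   20.] 752.0
b3 [ 519. -185.   20.] 551.0
b4 [690. -80.  20.] 695.0
jarlid [562. 185. 107.] 591.0
jarbase [560. 196.   0.] 593.0
mug [707.  68.   0.] 710.0
cups [673. 428.   0.] 797.0
syr [ 494. -389.    0.] 629.0
```

View pics/crop.png

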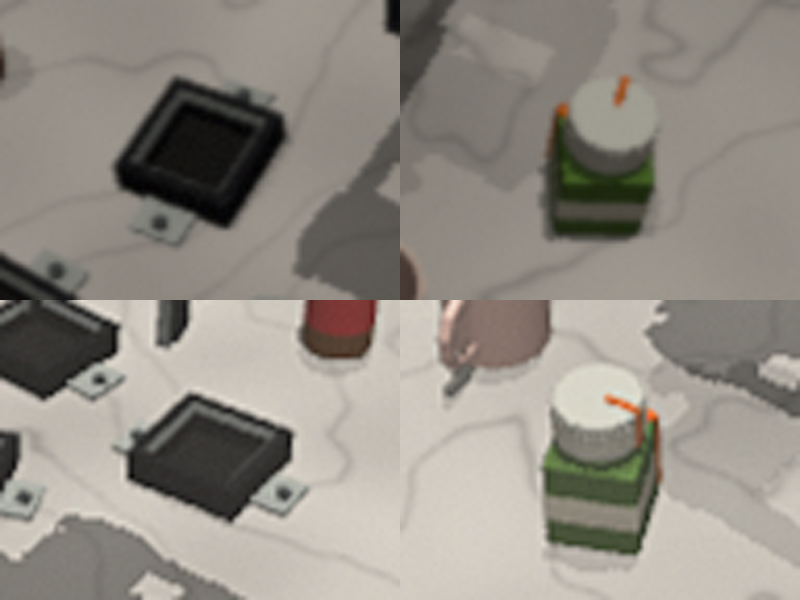

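The brace nearest the base is the one at scene (231,184): about (519,-185), 551 mm away, against 695, 752 and 819 mm for the others. The crop confirms a black frame with a grey flare and a steel foot. The jar is near (560,190). The orange corner faces the robot's right side (-x,-y), and the lid mark is clockwise of it, as described. I'll compute the view geometry for a close wrist look at the brace.

Run:
```python
from h import *
w=dict(np.load('wrist.npz'))
for u,v in [(279,213),(279,100),(279,260),(279,20),(279,300)]:
    o,d=ray(w,u,v,True);print(u,v,d.round(3),(o+d*(27-o[2])/d[2]).round())
```

```text
279 213 [-0.003 -0.26  -0.966] [524. -28.  27.]
279 100 [-0.003  0.084 -0.996] [524.  94.  27.]
279 260 [-0.003 -0.396 -0.918] [524. -85.  27.]
279 20 [-0.002  0.325 -0.946] [524. 184.  27.]
279 300 [-0.002 -0.506 -0.863] [ 524. -139.   27.]
```

Call:
{"name": "move_arm", "arguments": {"motion": [{"offset": [-0.05,0,-0.01],"angular": [0,0,0],"jaw": 0.0854},{"offset": [-0.11,0,-0.02],"angular": [0,0,0],"jaw": 0.0854},{"offset": [-0.17,0,-0.04],"angular": [0,0,0],"jaw": 0.0854},{"offset": [-0.225,0,-0.04],"angular": [0,0,0],"jaw": 0.0854},{"offset": [-0.27,0,-0.04],"angular": [0,0,0],"jaw": 0.0854}]}}

```text
time_s: 0.78
eef_pos: [524.6, -272.2, 282.1]
ee_rot: [-0.0, 0.707, 0.707, -0.0]
force: [0.6, 1.1, -0.1]
grip_width: 1.002
```

Run:
```python
from h import *
w=cap('wrist','w2'); o,_=ray(w,279,213,True); print(o)
for u,v in [(279,213),(279,100)]: print(onz(w,u,v,27,True))
print(ctrl.sense()['joints'].round(3))
cv2.imwrite('pics/w2b.png',cv2.resize(w['img'][40:250,170:450],(800,600),interpolation=cv2.INTER_CUBIC)[:,:,::-1])
```

```text
[ 524.37106549 -207.14463356  414.35532387]
[ 523.55706497 -311.46588854   27.        ]
[ 523.73904671 -174.36921891   27.        ]
[-0.683  0.443  1.212 -0.002  1.487 -0.678]
```

View pics/w2b.png

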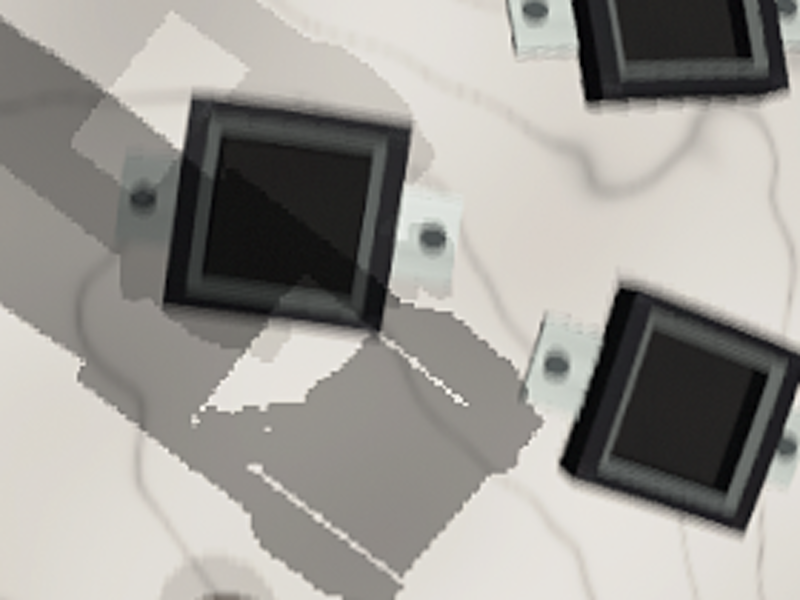

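The wrist crop shows the chosen brace with outer corners at crop (192,97), (411,126), (380,330), (164,303), and the steel foot to its left and right. Next I cast these to z=27, check them against the 92 mm size, and move over the jar.

Run:
```python
from h import *
w=dict(np.load('wrist.npz'));k=280/800
def P(l,z): return np.array([onz(w,170+(u+.5)*k-.5,40+(v+.5)*k-.5,z,True)[:2] for u,v in l])
for l,z in [([(192,97),(411,126),(380,330),(164,303)],27),([(222,135),(374,157),(354,295),(202,273)],22)]:
    p=P(l,z);e=np.roll(p,-1,0)-p
    print(p.round(1).tolist(),p.mean(0).round(1),np.linalg.norm(e,axis=1).round(1),(np.degrees(np.arctan2(e[:,1],e[:,0]))%90).round(1))
m=(w['img'].max(2)<48).astype(np.uint8)[40:250,170:450]
m=cv2.morphologyEx(m,cv2.MORPH_CLOSE,np.ones((15,15)))
for c in cv2.findContours(m,0,2)[0]:
    if cv2.contourArea(c)>2500:
        q=cv2.minAreaRect(np.array([onz(w,170+a[0][0],40+a[0][1],27,True)[:2] for a in c],np.float32));print(q)
print(P([(143,199),(432,238)],8))
a=dict(np.load('scene.npz'));b=dict(np.load('side.npz'))
```

```text
[[474.2, -141.4], [564.3, -154.3], [551.9, -240.2], [461.6, -228.2]] [ 513. -191.] [91.1 86.8 91.  87.6] [81.9 81.7 82.4 81.8]
[[486.1, -157.5], [549.4, -167.2], [541.1, -225.8], [477.3, -216.0]] [ 513.5 -191.6] [64.  59.1 64.6 59.2] [81.2 82.  81.3 81.4]
((696.484619140625, -273.22076416015625), (89.54093170166016, 110.10258483886719), 73.64803314208984)
((503.3927001953125, -190.68348693847656), (86.23110961914062, 109.8975830078125), 81.74825286865234)
[[ 449.95255327 -182.93559987]
 [ 575.60016071 -201.00546864]]
```

Call:
{"name": "move_arm", "arguments": {"motion": [{"offset": [0.06,0,0],"angular": [0,0,0],"jaw": 0.0854},{"offset": [0.12,0.01,0],"angular": [0,0,0],"jaw": 0.0854},{"offset": [0.18,0.02,0],"angular": [0,0,0],"jaw": 0.0854},{"offset": [0.24,0.03,0],"angular": [0,0,0],"jaw": 0.0854},{"offset": [0.3,0.035,0],"angular": [0,0,0],"jaw": 0.0854}]}}

```text
time_s: 1.45
eef_pos: [560.0, 32.0, 282.0]
ee_rot: [-0.0, 0.707, 0.707, -0.0]
force: [0.9, -0.8, -0.2]
grip_width: 1.002
```

Call:
{"name": "move_arm", "arguments": {"motion": [{"offset": [0.05,0,0],"angular": [0,0,0],"jaw": 0.0854},{"offset": [0.09,0,0.0],"angular": [0,0,0],"jaw": 0.0854},{"offset": [0.11,0,0],"angular": [0,0,0],"jaw": 0.0854},{"offset": [0.11,0,0],"angular": [0,0,0],"jaw": 0.0854}]}}

```text
time_s: 1.95
eef_pos: [560.0, 140.3, 282.0]
ee_rot: [-0.0, 0.707, 0.708, -0.0]
force: [0.2, -0.6, -0.2]
grip_width: 1.001
```

Run:
```python
from h import *
w=cap('wrist','w3'); s=ctrl.sense();print(s['eef_pos'],s['joints'].round(3),ray(w,0,0)[0])
cv2.imwrite('pics/w3b.png',cv2.resize(w['img'][40:250,130:410],(800,600),interpolation=cv2.INTER_CUBIC)[:,:,::-1])
```

```text
[560.10184449 139.32312673 282.09186562] [ 0.041  0.407  1.263 -0.     1.472  0.041] [559.61431362 205.37976351 414.28679688]
```

View pics/w3b.png

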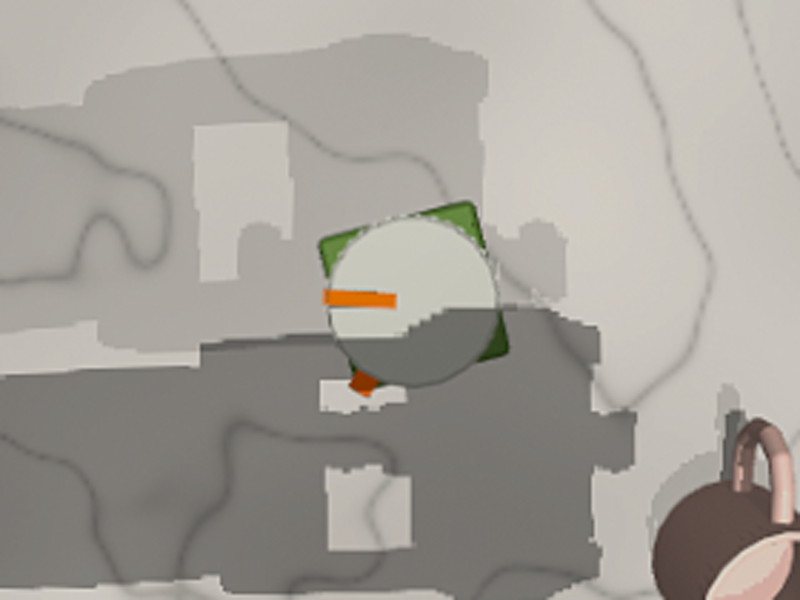

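The crop shows the jar's lid centre near (414,300), the orange mark running from (325,298) to (396,301), and the orange corner near (363,384). The green corners are at (320,242), (470,203) and (508,353). The brace measured 91x87 mm, so I'll check the lens model against the known lid and body sizes.

```bash
cat >> h.py <<'E'
def P(w,l,z,x0,y0,k=.35,f=True): return np.array([onz(w,x0+(u+.5)*k-.5,y0+(v+.5)*k-.5,z,f)[:2] for u,v in l])
E
python3 - <<'E'
from h import *
w=dict(np.load('wrist.npz'))
for f in(True,False):
    print('fish' if f else 'pin')
    L=P(w,[(328,300),(499,300),(414,215),(414,386)],107,130,40,f=f)
    print('lid',L.round(1).tolist(),L.mean(0).round(1),np.linalg.norm(L[0]-L[1]),np.linalg.norm(L[2]-L[3]))
    M=P(w,[(325,298),(396,301)],107,130,40,f=f);c=L.mean(0)
    print('mark ang',np.degrees(np.arctan2(*(M[0]-M[1])[::-1])),np.degrees(np.arctan2(*(M[0]-c)[::-1])))
    B=P(w,[(320,242),(470,203),(508,353),(355,389)],70,130,40,f=f)
    e=np.roll(B,-1,0)-B
    print('body',B.round(1).tolist(),B.mean(0).round(1),np.linalg.norm(e,axis=1),np.degrees(np.arctan2(e[:,1],e[:,0]))%90, 'diag c',(B[0]+B[2])/2,'corner',np.degrees(np.arctan2(*(B[3]-(B[0]+B[2])/2)[::-1])))
E
```

```text
fish
lid [[526.5, 189.2], [582.9, 189.1], [554.9, 217.1], [554.9, 160.2]] [554.8 188.9] 56.385534371046845 56.886132890302875
mark ang 177.05345225231142 178.13826932059703
body [[519.7, 208.9], [574.8, 223.1], [589.3, 167.4], [532.2, 153.7]] [554.  188.3] [56.82094104 57.53151306 58.73071733 56.55948834] [14.4568069  14.60313691 13.48211766 12.67933724] diag c [554.51205418 188.13102122] corner -122.98317242892078
pin
lid [[527.1, 188.0], [582.5, 188.1], [555.0, 214.4], [554.9, 160.0]] [554.9 187.6] 55.431433429662285 54.37223039484742
mark ang 177.690408940145 178.00254072565386
body [[520.8, 206.2], [574.3, 219.6], [589.0, 166.8], [532.3, 153.4]] [554.1 186.5] [55.0965879  54.76050332 58.20679395 54.02825656] [14.0349893  15.56372417 13.30872466 12.29064356] diag c [554.90224105 186.53227018] corner -124.29494701465457
```

The fisheye model checks out: lid 56.5 mm and body about 57 mm, both slightly small from rounded edges. The jar is at (554.6,188.6), with its orange corner at -121° and the mark at 177.5°, so the mark is 61.5° clockwise of the corner. The brace is at (513.2,-191.5) with yaw -8.2°. I'll move over the lid, turning the tool 50° so the mark stays visible.

Call:
{"name": "move_arm", "arguments": {"motion": [{"offset": [0.01,-0.001,0.0],"angular": [0,0,-10],"jaw": 0.0854},{"offset": [0.02,-0.002,0.03],"angular": [0,0,-20],"jaw": 0.0854},{"offset": [0.03,-0.004,0.06],"angular": [0,0,-30],"jaw": 0.0854},{"offset": [0.04,-0.0054,0.09],"angular": [0,0,-40],"jaw": 0.0854},{"offset": [0.0486,-0.0054,0.12],"angular": [0,0,-50],"jaw": 0.0854}]}}

```text
time_s: 2.62
eef_pos: [554.9, 187.1, 161.4]
ee_rot: [0.0, 0.34, 0.94, -0.0]
force: [1.0, 0.8, 0.3]
grip_width: 0.995
```

Call:
{"name": "move_arm", "arguments": {"motion": [{"offset": [0,0,0],"angular": [0,0,0],"jaw": 0.0854},{"offset": [0,0,0],"angular": [0,0,0],"jaw": 0.0854}]}}

```text
time_s: 2.88
eef_pos: [555.4, 187.5, 163.7]
ee_rot: [0.001, 0.344, 0.939, 0.0]
force: [0.4, -0.2, 0.3]
grip_width: 1.003
```

Run:
```python
from h import *
w=cap('wrist','w4'); s=ctrl.sense();print(s['eef_pos'],s['ee_rot'],s['joints'].round(3))
# lid mark + corner by orange mask
hsv=cv2.cvtColor(w['img'],cv2.COLOR_RGB2HSV);m=cv2.inRange(hsv,(5,170,90),(20,255,255))
n,l,st,c=cv2.connectedComponentsWithStats(m)
for i in range(1,n):
    if st[i,4]>15: print(st[i],c[i].round(1),onz(w,*c[i],107,True).round(1),onz(w,*c[i],70,True).round(1))
cv2.imwrite('pics/w4b.png',w['img'][:,:,::-1])
```

```text
[555.48286962 187.71281753 163.90494667] [1.15298258e-03 3.43783531e-01 9.39048086e-01 4.96450769e-04] [ 0.126  0.513  1.415 -0.     1.211 -0.743]
[249 187  30  43 337] [262.4 209.7] [535.6 190.1 107. ] [541.6 182.4  70. ]
[224 203  13  30 166] [230.1 221.6] [528.4 170.  107. ] [533.  158.4  70. ]
```

View pics/w4b.png

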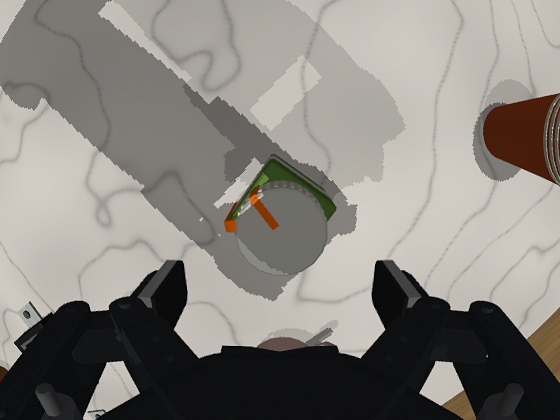

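The wrist view shows the lid ellipse centred near (281,228), midway between the pads (185 and 375). The mark tip is at (250,190) and the orange corner at (230,222). I'll descend to grasp height.

Run:
```python
from h import *
w=dict(np.load('wrist.npz'))
p=np.array([onz(w,u,v,107,True)[:2] for u,v in[(235,228),(328,228),(281,276),(281,181)]]);print(p.round(1),p.mean(0),np.linalg.norm(p[0]-p[1]),np.linalg.norm(p[2]-p[3]))
```

```text
[[533.4 169.6]
 [570.3 213.1]
 [576.4 170.2]
 [529.5 209.8]] [552.39160402 190.68823781] 57.0770162960166 61.4454249845181
```

Call:
{"name": "move_arm", "arguments": {"motion": [{"offset": [0,0,0.03],"angular": [0,0,0],"jaw": 0.0854},{"offset": [0,0,0.055],"angular": [0,0,0],"jaw": 0.0854},{"offset": [0,0,0.07],"angular": [0,0,0],"jaw": 0.0854},{"offset": [0,0,0.074],"angular": [0,0,0],"jaw": 0.0854},{"offset": [0,0,0.074],"angular": [0,0,0],"jaw": 0.0854}]}}

```text
time_s: 3.55
eef_pos: [555.1, 188.5, 89.1]
ee_rot: [0.001, 0.342, 0.94, 0.0]
force: [-0.8, -0.3, 0.8]
grip_width: 1.0
```

Call:
{"name": "move_arm", "arguments": {"motion": [{"offset": [0.001,0,0],"angular": [0,0,0],"jaw": 0.05},{"offset": [0.001,0,0],"angular": [0,0,0],"jaw": 0.05},{"offset": [0.001,0,0],"angular": [0,0,0],"jaw": 0.05},{"offset": [0.001,0,0],"angular": [0,0,0],"jaw": 0.05}], "squeeze": 80}}

```text
time_s: 4.05
eef_pos: [554.4, 189.6, 89.4]
ee_rot: [0.001, 0.342, 0.94, 0.001]
force: [-1.4, 2.1, 4.9]
grip_width: 0.655
```

Call:
{"name": "move_arm", "arguments": {"motion": [{"offset": [0,0,0],"angular": [0,0,0],"jaw": 0.05},{"offset": [0,0,-0.005],"angular": [0,0,0],"jaw": 0.05},{"offset": [0,0,-0.02],"angular": [0,0,0],"jaw": 0.05},{"offset": [0,0,-0.04],"angular": [0,0,0],"jaw": 0.05},{"offset": [0,0,-0.04],"angular": [0,0,0],"jaw": 0.05}]}}

```text
time_s: 4.68
eef_pos: [554.6, 189.3, 130.0]
ee_rot: [0.001, 0.342, 0.94, 0.001]
force: [0.1, -0.2, -4.4]
grip_width: 0.65
```

Run:
```python
from h import *
w=cap('wrist','w5'); s=ctrl.sense();print(s)
b=cap('side')
im=np.hstack([cv2.resize(w['img'],(400,300)),cv2.resize(b['img'][188:308,184:344],(400,300))])
cv2.imwrite('pics/w5b.png',im[:,:,::-1])
```

```text
{'time_s': 4.725, 'joints': array([ 1.29157047e-01,  5.49516704e-01,  1.45527861e+00, -1.57722997e-05,
        1.13586951e+00, -7.43464677e-01]), 'dq': array([ 7.67521548e-04,  2.21176652e-02,  2.27053046e-02, -4.76125524e-04,
       -5.78871504e-03, -9.27151927e-05]), 'tau': array([ 3.07490327e-02, -5.34912908e+01, -2.61651260e+01,  4.91603860e-04,
        3.94600269e-02,  1.34626257e-04]), 'eef_pos': array([553.94472175, 189.21966502, 128.74987563]), 'ee_rot': array([4.15156448e-04, 3.42037145e-01, 9.39686318e-01, 2.07151858e-04]), 'force': array([ 0.26574577, -0.38838907, -4.71385585]), 'wrist_torque': array([0.04412017, 0.05844416, 0.01146806]), 'grip_width': 0.6559067529613726}
```

View pics/w5b.png

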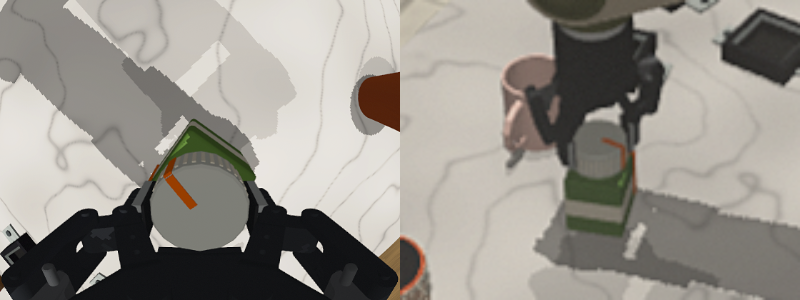

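The jar is lifted level by its lid: about 4.7 N at the wrist and 56 mm opening. The side crop shows the mark and the orange corner still in their original relation. I'll carry it over the brace and turn it 22° clockwise to match the pocket.

Call:
{"name": "move_arm", "arguments": {"motion": [{"offset": [-0.0299,-0.0445,-0.02],"angular": [0,0,0],"jaw": 0.05},{"offset": [-0.0598,-0.089,-0.04],"angular": [0,0,0],"jaw": 0.05},{"offset": [-0.0897,-0.1334,-0.04],"angular": [0,0,0],"jaw": 0.05},{"offset": [-0.1197,-0.1779,-0.04],"angular": [0,0,0],"jaw": 0.05},{"offset": [-0.1496,-0.2224,-0.04],"angular": [0,0,0],"jaw": 0.05}]}}

```text
time_s: 5.4
eef_pos: [524.7, -78.9, 167.6]
ee_rot: [-0.001, 0.342, 0.94, 0.0]
force: [1.5, 0.5, -3.3]
grip_width: 0.655
```

Call:
{"name": "move_arm", "arguments": {"motion": [{"offset": [-0.03,-0.0445,0],"angular": [0,0,6],"jaw": 0.05},{"offset": [-0.05,-0.0744,0],"angular": [0,0,12],"jaw": 0.05},{"offset": [-0.0641,-0.0953,0],"angular": [0,0,18],"jaw": 0.05},{"offset": [-0.0641,-0.0953,0],"angular": [0,0,22.2],"jaw": 0.05},{"offset": [-0.0641,-0.0953,0],"angular": [0,0,22.2],"jaw": 0.05}]}}

```text
time_s: 6.02
eef_pos: [512.9, -191.5, 167.5]
ee_rot: [-0.001, 0.516, 0.856, 0.0]
force: [0.1, 0.4, -3.9]
grip_width: 0.654
```

Call:
{"name": "move_arm", "arguments": {"motion": [{"offset": [0,0,0],"angular": [0,0,0],"jaw": 0.05},{"offset": [0,0,0],"angular": [0,0,0],"jaw": 0.05}]}}

```text
time_s: 6.28
eef_pos: [513.3, -191.2, 168.2]
ee_rot: [-0.0, 0.516, 0.857, -0.0]
force: [0.2, -0.5, -5.0]
grip_width: 0.656
```

Run:
```python
from h import *
w=cap('wrist','w6'); s=ctrl.sense();print(s['eef_pos'],s['ee_rot'],s['joints'].round(3),s['force'])
b=cap('side','s6');a=cap('scene','a6')
im=np.vstack([np.hstack([cv2.resize(w['img'],(400,300)),cv2.resize(b['img'][120:240,250:410],(400,300))]),np.hstack([cv2.resize(a['img'][130:250,150:310],(400,300)),cv2.resize(w['img'][0:210,140:420],(400,300))])])
cv2.imwrite('pics/w6b.png',im[:,:,::-1])
```

```text
[ 513.35069942 -191.2162729   168.23389059] [-7.12209086e-05  5.16084687e-01  8.56537560e-01  9.40999100e-07] [-0.57   0.43   1.533 -0.     1.179 -1.057] [-0.06124147  0.19146112 -4.06413581]
```

View pics/w6b.png

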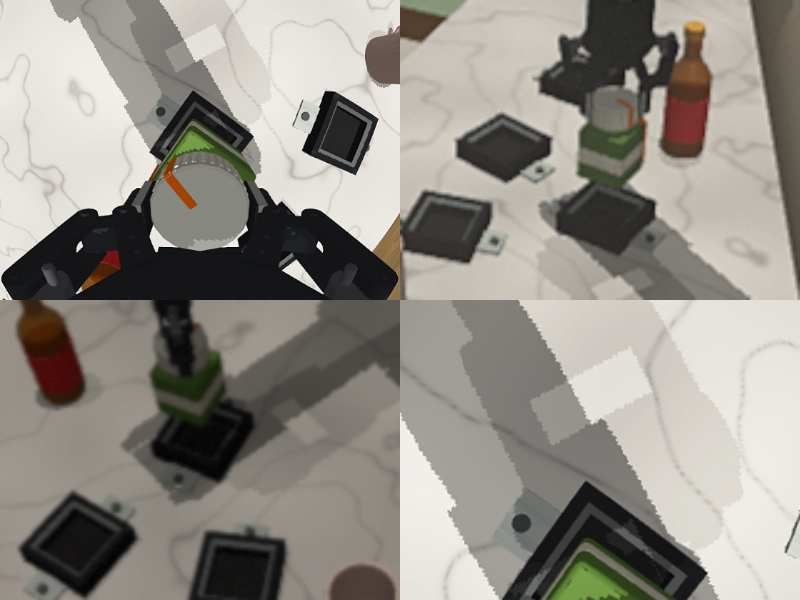

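The jar hovers over the brace with its sides looking parallel to the pocket. In the wrist crop the brace's top outer corner is at (185,182), the right one at (305,270) and the left one at (102,297). I'll verify with numbers.

Run:
```python
from h import *
w=dict(np.load('wrist.npz'))
p=P(w,[(102,297),(186,182),(305,270)],27,140,0,k=.7)
e=np.diff(p,axis=0);ang=np.degrees(np.arctan2(e[:,1],e[:,0]));print(p.round(1),np.linalg.norm(e,axis=1),ang)
# centre from far corner: 46 in along each edge
u=e[1]/np.linalg.norm(e[1]);v=-e[0]/np.linalg.norm(e[0]);print('centre',p[1]+46*u+46*v,'mid diag',(p[0]+p[2])/2)
q=P(w,[(102+24,300),(186,241),(262,300)],80,140,0,k=.7);e=np.diff(q,axis=0);print('jar bottom edges',np.degrees(np.arctan2(e[:,1],e[:,0])),q)
hsv=cv2.cvtColor(w['img'],cv2.COLOR_RGB2HSV);m=cv2.inRange(hsv,(5,170,90),(20,255,255))
n,l,st,c=cv2.connectedComponentsWithStats(m)
for i in range(1,n):
    if st[i,4]>60:
        ys,xs=np.where(l==i);k=np.argmin(ys),np.argmax(ys)
        f=cv2.fitLine(np.array([onz(w,x,y,187,True)[:2] for x,y in zip(xs,ys)],np.float32),cv2.DIST_L2,0,.01,.01).ravel()
        print(st[i],c[i],onz(w,*c[i],187,True),np.degrees(np.arctan2(f[1],f[0])))
```

```text
[[ 461.3 -222.6]
 [ 475.1 -137.1]
 [ 563.2 -149.4]] [86.54750288 88.91306834] [80.7812113  -7.95760946]
centre [ 513.33206531 -188.91062507] mid diag [ 512.24022022 -186.00591129]
jar bottom edges [ 72.07125035 -10.07822748] [[ 476.77516129 -201.07244587]
 [ 489.60600268 -161.41544286]
 [ 536.11584288 -169.68187384]]
[229 220  18  30 223] [237.05381166 235.28251121] [ 486.64592762 -175.6226147   187.        ] -88.423836
[208 231  15  22  69] [214.72463768 242.39130435] [ 480.36266766 -182.22849313  187.        ] 87.020966
[232 244  44  49 681] [253.05726872 268.44199706] [ 497.88485417 -184.89307745  187.        ] -26.31411
[114 385  33  22 302] [127.50993377 393.93046358] [ 471.29585208 -288.68892578  187.        ] 69.76835
```

The brace y from this still image is about -189, against -191.5 from the earlier image, which was taken in motion. I'll lower until just above the rim and compare the jar and brace directly in one view.

Call:
{"name": "move_arm", "arguments": {"motion": [{"offset": [0,0,0.025],"angular": [0,0,0],"jaw": 0.05},{"offset": [0,0,0.045],"angular": [0,0,0],"jaw": 0.05},{"offset": [0,0,0.045],"angular": [0,0,0],"jaw": 0.05},{"offset": [0,0,0.045],"angular": [0,0,0],"jaw": 0.05}]}}

```text
time_s: 6.92
eef_pos: [513.8, -191.7, 124.2]
ee_rot: [0.001, 0.516, 0.856, -0.0]
force: [-0.2, -0.2, -4.0]
grip_width: 0.659
```

Run:
```python
from h import *
w=cap('wrist','w7'); s=ctrl.sense();print(s['eef_pos'],s['ee_rot'],s['force'])
b=cap('side','s7');a=cap('scene','a7')
r=lambda i:cv2.resize(i,(400,300),interpolation=cv2.INTER_CUBIC)
im=np.vstack([np.hstack([r(w['img'][90:195,210:350]),r(w['img'][150:240,190:310])]),np.hstack([r(b['img'][165:240,285:385]),r(a['img'][145:220,180:280])])])
cv2.imwrite('pics/w7b.png',im[:,:,::-1])
```

```text
[ 513.80812074 -191.75833888  124.35874106] [ 9.19296353e-04  5.16468323e-01  8.56305801e-01 -3.40978420e-05] [-0.01639373  0.10850478 -4.71071568]
```

View pics/w7b.png

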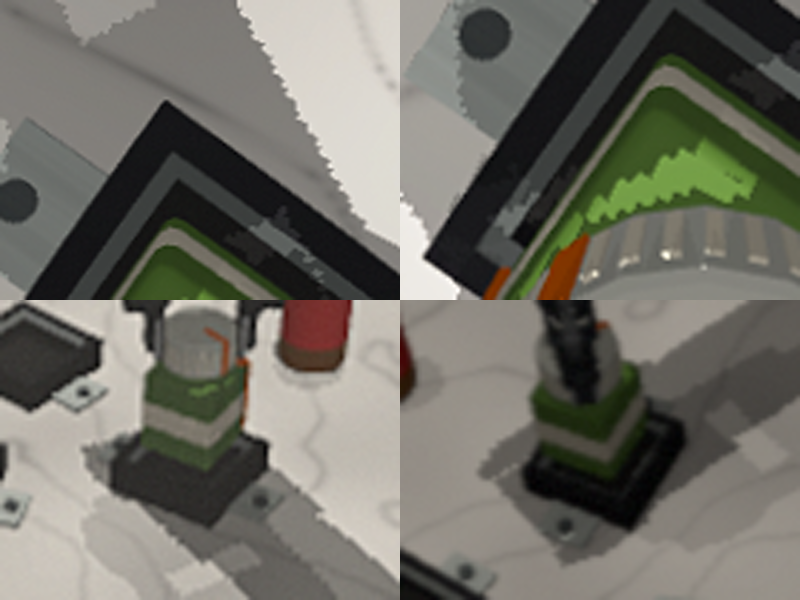

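The wrist crop shows the brace's outer corner at (167,101), the flare corner at (173,152) and the jar's bottom corner at (178,219). I'll work out the perpendicular gaps, which should be 16 mm from the brace's outer edge to the jar's face.

Run:
```python
from h import *
w=dict(np.load('wrist.npz'))
A,C=P(w,[(167,101),(380,255)],27,210,90);B=P(w,[(25,257)],27,190,150,k=.3)[0]
j0,j1=P(w,[(178,219),(285,298)],36,210,90);j2,j3,j4=P(w,[(265,60),(120,285),(395,158)],36,190,150,k=.3)
g=lambda p,q:(np.degrees(np.arctan2(*(q-p)[::-1])))
print('brace',A,B,C,'len',np.linalg.norm(A-B),'angAB',g(B,A),'angAC',g(A,C))
print('jar',j0,'edge ang',g(j0,j1),g(j0,j4),g(j3,j2))
t=np.radians(-8.2);x=np.array([np.cos(t),np.sin(t)]);y=np.array([-x[1],x[0]])
print('brace edges: x',A@x,B@x,' y',A@y,C@y)
print('jar edges: x',j2@x,j3@x,' y',j1@y,j4@y)
print('tcp bx,by',np.array([513.3,-191.5])@x,np.array([513.3,-191.5])@y)
```

```text
brace [ 475.00642084 -136.428057  ] [ 461.61670331 -227.47667193] [ 540.11314469 -145.09872569] len 92.02790238160736 angAB 81.633981241248 angAC -7.585799624020969
jar [ 490.63951397 -160.06190078] edge ang -8.796494097546066 -12.730409686452418 84.53005460499558
brace edges: x 489.60865316926703 489.34199588884525  y -67.28358874005228 -66.57950791067351
jar edges: x 507.4261152574697 510.19368588628794  y -88.7817295473497 -91.04832996793259
tcp bx,by 535.3655801295736 -116.33071654780247
```

The brace edge length reads 92.0 mm, so this measurement is trustworthy: the centre is at brace-frame (535.5,-113.0) and the tool is at (535.4,-116.3). I'll shift 3.3 mm toward +y and lower into the flare.

Call:
{"name": "move_arm", "arguments": {"motion": [{"offset": [0.0027,0.0019,0],"angular": [0,0,0],"jaw": 0.05},{"offset": [0.0027,0.0019,0.004],"angular": [0,0,0],"jaw": 0.05},{"offset": [0.0027,0.0019,0.009],"angular": [0,0,0],"jaw": 0.05},{"offset": [0.0027,0.0019,0.013],"angular": [0,0,0],"jaw": 0.05},{"offset": [0.0027,0.0019,0.013],"angular": [0,0,0],"jaw": 0.05}]}}

```text
time_s: 7.7
eef_pos: [513.6, -188.2, 109.8]
ee_rot: [-0.0, 0.517, 0.856, 0.0]
force: [0.1, -0.1, -3.2]
grip_width: 0.656
```

Call:
{"name": "move_arm", "arguments": {"motion": [{"offset": [0,0,0.002],"angular": [0,0,0],"jaw": 0.05},{"offset": [0,0,0.004],"angular": [0,0,0],"jaw": 0.05},{"offset": [0,0,0.006],"angular": [0,0,0],"jaw": 0.05},{"offset": [0,0,0.006],"angular": [0,0,0],"jaw": 0.05}]}}

```text
time_s: 8.2
eef_pos: [513.7, -188.2, 104.2]
ee_rot: [-0.0, 0.517, 0.856, 0.0]
force: [0.3, 0.1, -4.4]
grip_width: 0.658
```

Call:
{"name": "move_arm", "arguments": {"motion": [{"offset": [0,0,0.003],"angular": [0,0,0],"jaw": 0.05},{"offset": [0,0,0.006],"angular": [0,0,0],"jaw": 0.05},{"offset": [0,0,0.009],"angular": [0,0,0],"jaw": 0.05},{"offset": [0,0,0.0105],"angular": [0,0,0],"jaw": 0.05},{"offset": [0,0,0.0105],"angular": [0,0,0],"jaw": 0.05}]}}

```text
time_s: 8.82
eef_pos: [514.1, -188.2, 94.5]
ee_rot: [0.0, 0.516, 0.856, 0.0]
force: [-1.2, 2.4, 3.4]
grip_width: 0.658
```

Contact reads +3.4 N at the expected seat height (94.5 against 94.3). I'll press a touch more and hold to confirm seating, then start unscrewing (negative about tool z).

Call:
{"name": "move_arm", "arguments": {"motion": [{"offset": [0,0,0.0005],"angular": [0,0,0],"jaw": 0.05},{"offset": [0,0,0.0005],"angular": [0,0,0],"jaw": 0.05},{"offset": [0,0,0.0005],"angular": [0,0,0],"jaw": 0.05}], "squeeze": 100}}

```text
time_s: 9.2
eef_pos: [514.2, -188.2, 94.5]
ee_rot: [0.001, 0.516, 0.856, 0.0]
force: [-1.9, 3.6, 9.0]
grip_width: 0.65
```

Run:
```python
from h import *
w=cap('wrist','w8'); s=ctrl.sense();print(s['eef_pos'],s['ee_rot'],s['force'],s['wrist_torque'],s['grip_width'])
b=cap('side','s8');a=cap('scene','a8')
r=lambda i:cv2.resize(i,(400,300),interpolation=cv2.INTER_CUBIC)
im=np.vstack([np.hstack([r(w['img'][90:195,210:350]),r(w['img'][150:255,180:320])]),np.hstack([r(b['img'][165:240,285:385]),r(a['img'][145:220,180:280])])])
cv2.imwrite('pics/w8b.png',im[:,:,::-1])
```

```text
[ 514.21011845 -188.25962835   94.52894206] [7.94294923e-04 5.16463990e-01 8.56308534e-01 1.07073361e-04] [-2.62519416  3.02038313  9.15000814] [ 0.55203034  0.45518203 -0.01364409] 0.6495268344241147
```

View pics/w8b.png

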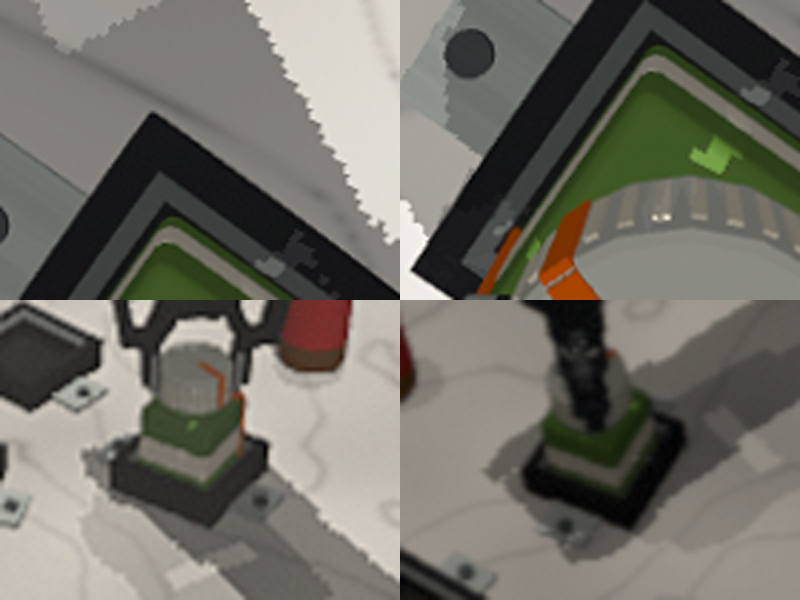

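The jar sits in the pocket with its lower green band hidden. Extra pressing raises force and not depth, so it is on the floor. Now unscrewing.

Call:
{"name": "move_arm", "arguments": {"motion": [{"offset": [0,0,0],"angular": [0,0,-8],"jaw": 0.05},{"offset": [0,0,0],"angular": [0,0,-16],"jaw": 0.05},{"offset": [0,0,0],"angular": [0,0,-24],"jaw": 0.05},{"offset": [0,0,0],"angular": [0,0,-32],"jaw": 0.05},{"offset": [0,0,0],"angular": [0,0,-40],"jaw": 0.05}]}}

```text
time_s: 9.98
eef_pos: [514.6, -188.9, 94.7]
ee_rot: [0.002, 0.19, 0.982, -0.001]
force: [-0.5, 0.7, 9.2]
grip_width: 0.652
```

```bash
cat > mk.py <<'E'
from h import *
import sys
w=cap('wrist',sys.argv[1]); s=ctrl.sense();print(s['eef_pos'],s['ee_rot'].round(3),s['force'].round(1),s['wrist_torque'].round(2),s['grip_width'],s['joints'].round(2))
hsv=cv2.cvtColor(w['img'],cv2.COLOR_RGB2HSV);m=cv2.inRange(hsv,(5,170,90),(20,255,255))
n,l,st,c=cv2.connectedComponentsWithStats(m);T=s['eef_pos'][:2]
for i in range(1,n):
    if st[i,4]>40:
        ys,xs=np.where(l==i);q=np.array([onz(w,x,y,112,True)[:2] for x,y in zip(xs,ys)],np.float32)
        f=cv2.fitLine(q,cv2.DIST_L2,0,.01,.01).ravel();g=[np.degrees(np.arctan2(*(onz(w,*c[i],z,True)[:2]-T)[::-1])).round(1) for z in(112,75)]
        print(st[i],c[i].round(),'line',np.degrees(np.arctan2(f[1],f[0])).round(1),'centroid ang@112,@75',g)
r=lambda i:cv2.resize(i,(400,300),interpolation=cv2.INTER_CUBIC)
b=cap('side')
im=np.hstack([r(w['img'][150:360,140:420]),r(b['img'][165:240,285:385])]);cv2.imwrite('pics/%sb.png'%sys.argv[1],im[:,:,::-1])
E
python3 mk.py w9
```

```text
[ 514.67174592 -188.96710177   94.73297374] [ 0.002  0.187  0.982 -0.001] [-0.4  0.3  7.9] [0.03 0.13 0.14] 0.6516615245049135 [-0.57  0.52  1.61 -0.    1.01 -1.76]
[204 192  27  50 552] [217. 223.] line -32.4 centroid ang@112,@75 [np.float64(-164.5), np.float64(-144.3)]
[229 220  18  30 228] [237. 235.] line -48.1 centroid ang@112,@75 [np.float64(-170.0), np.float64(-144.2)]
[232 244  44  49 679] [253. 268.] line 13.9 centroid ang@112,@75 [np.float64(-161.5), np.float64(-94.4)]
[  0 346   5  20  50] [  1. 357.] line -52.4 centroid ang@112,@75 [np.float64(-92.8), np.float64(-88.5)]
```

The lid follows the tool exactly: the mark line went from 153.7° to 193.9°. The corner is at about -143° and the mark at -166°, so 24° more remains.

Call:
{"name": "move_arm", "arguments": {"motion": [{"offset": [0,0,0],"angular": [0,0,-7],"jaw": 0.05},{"offset": [0,0,0],"angular": [0,0,-14],"jaw": 0.05},{"offset": [0,0,0],"angular": [0,0,-20],"jaw": 0.05},{"offset": [0,0,0],"angular": [0,0,-24],"jaw": 0.05},{"offset": [0,0,0],"angular": [0,0,-24],"jaw": 0.05}]}}

```text
time_s: 10.7
eef_pos: [515.0, -189.1, 95.6]
ee_rot: [0.002, -0.016, 1.0, -0.002]
force: [-2.3, 0.9, 14.2]
grip_width: 0.651
```

```bash
python3 mk.py w10
```

```text
[ 515.04277655 -189.13474241   95.62655507] [ 0.002 -0.016  1.    -0.002] [-1.   1.2 14.3] [0.15 0.26 0.09] 0.6528390548021664 [-0.57  0.52  1.61 -0.    1.01 -2.17]
[223 173  28  47 634] [237. 199.] line -5.0 centroid ang@112,@75 [np.float64(-156.2), np.float64(-144.3)]
[229 220  18  30 226] [237. 235.] line -24.5 centroid ang@112,@75 [np.float64(-146.1), np.float64(-120.1)]
[232 244  44  49 679] [253. 268.] line 37.8 centroid ang@112,@75 [np.float64(-137.5), np.float64(-70.0)]
```

View pics/w10b.png

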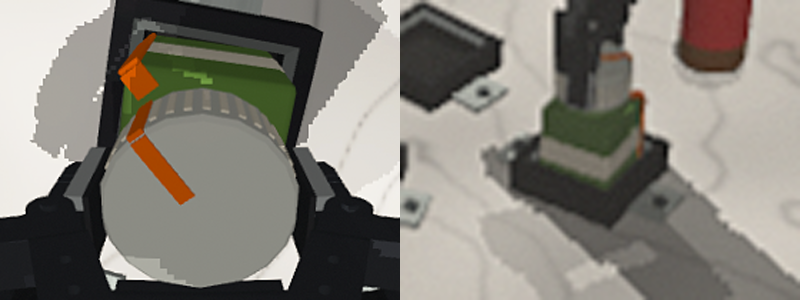

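The mark (-142°) now lines up with the orange corner (-144°), and the seal is pushing up, with Fz rising to 14 N. Lifting straight off.

Call:
{"name": "move_arm", "arguments": {"motion": [{"offset": [0,0,-0.003],"angular": [0,0,0],"jaw": 0.05},{"offset": [0,0,-0.006],"angular": [0,0,0],"jaw": 0.05},{"offset": [0,0,-0.01],"angular": [0,0,0],"jaw": 0.05},{"offset": [0,0,-0.014],"angular": [0,0,0],"jaw": 0.05}]}}

```text
time_s: 11.3
eef_pos: [513.7, -188.2, 107.4]
ee_rot: [-0.0, -0.016, 1.0, 0.0]
force: [0.3, 0.4, 0.3]
grip_width: 0.651
```

Call:
{"name": "move_arm", "arguments": {"motion": [{"offset": [0,0,-0.008],"angular": [0,0,0],"jaw": 0.05},{"offset": [0,0,-0.017],"angular": [0,0,0],"jaw": 0.05},{"offset": [0,0,-0.025],"angular": [0,0,0],"jaw": 0.05},{"offset": [0,0,-0.025],"angular": [0,0,0],"jaw": 0.05},{"offset": [0,0,-0.025],"angular": [0,0,0],"jaw": 0.05}]}}

```text
time_s: 11.92
eef_pos: [513.6, -188.2, 132.1]
ee_rot: [-0.0, -0.016, 1.0, 0.0]
force: [-0.3, -0.5, -0.3]
grip_width: 0.65
```

```bash
python3 mk.py w11
python3 - <<'E'
from h import *
w=dict(np.load('wrist.npz'));b=dict(np.load('side.npz'));a=cap('scene')
r=lambda i:cv2.resize(i,(400,300),interpolation=cv2.INTER_CUBIC)
cv2.imwrite('pics/fin.png',np.vstack([np.hstack([r(w['img']),r(b['img'][150:240,275:395])]),np.hstack([r(a['img'][110:215,180:320]),r(a['img'])])])[:,:,::-1])
E
```

```text
[ 513.58876764 -188.13157127  132.00252374] [-0.    -0.016  1.     0.   ] [ 0.2 -0.6 -1.1] [ 0.01  0.04 -0.04] 0.6457847417470091 [-0.57  0.47  1.58  0.    1.1  -2.17]
[231 169  24  36 412] [242. 189.] line -2.3 centroid ang@112,@75 [np.float64(-151.9), np.float64(-141.3)]
[229 220  18  30 224] [237. 235.] line -24.5 centroid ang@112,@75 [np.float64(-120.9), np.float64(-90.9)]
[232 244  44  49 678] [253. 268.] line 37.6 centroid ang@112,@75 [np.float64(-71.5), np.float64(-37.5)]
```

View pics/fin.png

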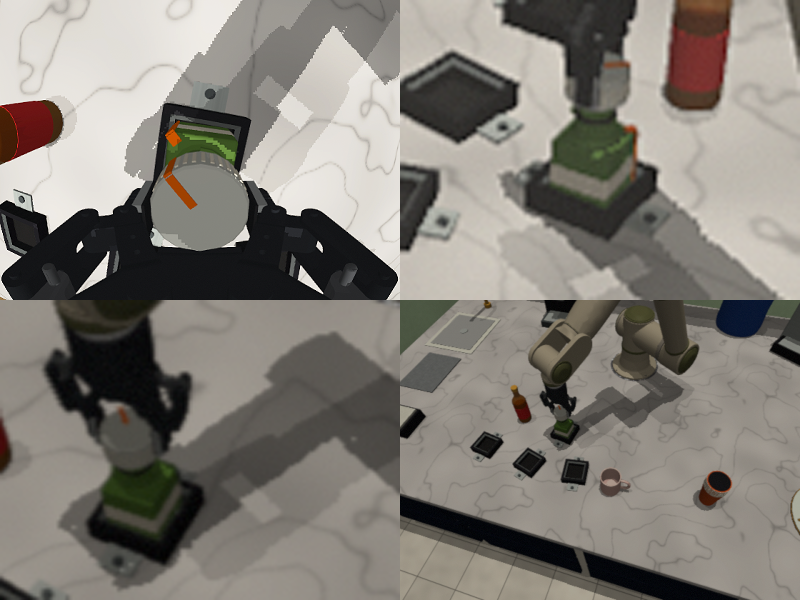

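The final views show the lid level above the green neck, the canister seated and upright, and the bystanders where they were. Handing in.

```bash
python3 -c "
from h import *
print(ctrl.finish_job())"
```

```text
the job is handed in; nothing more can be done
None
```

The job is handed in. The canister stands seated in the brace, and the arm holds the lid level about 22 mm above the open mouth. The hand-in gives no verdict, and the clock was at about 12 s of the 51 s allowed.

**What I did:** I carried the canister by its lid to the brace nearest the base and lowered it to the pocket floor. I then turned the lid 64° anticlockwise, until its mark was about 2° from the orange corner, and lifted it straight off.

**Last checks:**
- **Lid:** Its lower edge is about 117 mm above the canister's underside. The tool is within about 1 mm of the brace centre I measured, and the grip opening is about 55 mm.
- **Forces:** The force on the tool was near zero after the lift, so the canister did not come up with the lid.
- **Scene:** The pictures show the canister upright in the pocket. By eye, the mug, cup stack and syrup bottle have not moved; I did not measure them again.

**Disagreement:** My first measurement of the brace was blurred by arm motion and put its centre about 3 mm off in y. A second look, with the arm still, gave the correct 92 mm edge length. I used that one, and the canister went in without touching the walls.

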